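# Unbar the consumables locker and open its drawer

### The arm

A 6-joint arm with a two-finger parallel gripper is mounted at the origin on a cart in front of the work surface, level with it; the furniture and walls round the work are solid. World frame = base frame: x ahead of the robot, y to its left, z up, the work surface at z = 0. Lengths are in m, angles in rad, forces in N, time in s.
With the tool pointing down it reaches from about 0.35 to 0.775 m from the base axis. Payload 7.3 kg.
Tool frame: the origin (TCP) lies between the finger pads; the fingertips stand 17 mm ahead of it and the grasp point (between the pads) lies 2 mm behind it; z points along the fingers, y is the line along which they close (so a half turn about z gives the same grasp; the last joint's range is limited). The gripper opens to 92 mm and grips with 3 to 60 N. Pads are 19 mm wide; open, the fingers measure 130 mm over their backs; the gripper's body (75 mm by 190 mm) begins 47 mm behind the grasp point.
Start: joints at [-1.329, 0.342, 1.524, -0, 1.275, -0.146], TCP at [0.199, -0.486, 0.244] pointing down, gripper open.
Joint ranges: [-2.53, 2.53], [-0.77, 2.02], [0.04, 2.7], [-1, 4.14], [0.28, 2.66], [-3.11, 3.11]. Speed limits (rad/s): [2.57, 2.57, 3.14, 3.14, 3.14, 3.14].

### API

Orientations are given as [roll, pitch, yaw] about the fixed x, y, z axes, in that order (R = Rz(yaw) Ry(pitch) Rx(roll)).
In Python, from cell import robot, optics gives the robot as it stands.
- The arm moves only by the tool play_rows, never from a script. Its argument "rows" is a list of rows, each a list of 7 numbers: the shift along the tool's x, y, z in cm, then the turn, a rotation vector about the tool's x, y, z in rad, then the opening, from 0 (shut) to 1 (fully open). In form: [[tx, ty, tz, wx, wy, wz, grip], ...]. A call has 1 to 20 rows; each row is the pose to reach, as a shift and turn from the pose commanded when the call began, along the tool's axes at that moment; what a row does not reach only later rows make up. A row lasts 1/10 s, in which the tool goes at most 50 mm and 8.59 degrees, less where a joint would pass 70% of its speed; a pose out of reach is approached as far as the arm can. A call with a gripper value outside its range is refused whole. The fingers move at their own pace and stop on an object; "squeeze" is the grip in N (left out, the last holds). Time passes only in rows, so rows that repeat a pose let the fingers close. It gives the time, the measured TCP pose, the force, the opening and the grip force at its end, in the units of the state.
- robot.observe(): the state, without advancing time (a new reading comes with each control period).
- optics.read_camera(name): name is "scene" or "top" or "wrist"; returns (picture, depth): 400x640x3 uint8, red, green, blue; 400x640 float32, m along the optical axis (not along the pixel's ray), 0 where there is no reading.
- optics.camera_model(name): a dict with "fx", "fy", "cx", "cy" (pixels), "origin" and "rotation" of the camera in the world; the wrist camera has in their place "tool_from_camera" (4x4, takes a point from camera to tool coordinates, whose origin is the TCP and whose axes are the flange's). Camera axes: x right, y up, looking along -z (the intrinsics and any distortion apply to the point x, -y, -z); pixel columns grow to the right and rows downward; lengths in m; the calibration is good to about 2 mm. A picture is of the moment at which its call begins: read the wrist's pose just before it. camera_model takes no time and is no camera call.
- robot.hand_in(): hands the job in; it is judged then, once.
The state is a dict: "time": time; "qpos": joint angles; "qvel": joint speeds; "joint_efforts": joint torques, N m; "tool_pos": TCP position; "tool_rot": TCP orientation; "contact_force": force on the tool from outside, world axes, zero at the start; "torque": the same for the moment, N m; "opening": finger opening in m; "grip_force": force on a finger pad.
Only numpy, scipy, OpenCV 4.12 (cv2) and the standard library are available. Lean on these libraries where they do the work, as an engineer would, in place of code of your own. Each camera call takes 0.05 s, during which the arm holds its last target. There are 200 camera calls.

### The job

Lift the locking bar by its lug straight up out of the locker's two U brackets, keeping it level so that both ends come clear together, and set it down, lug up and let go, in the two forks of the rest stand. Then pull the locker's drawer all the way out by its fin and let go. Do not drop the bar, and leave the vee block, the tape measure and the magnet where they are.

Things in the scene. Friction and masses are not known exactly. Their poses are not given: they have to be found in the camera images.
- locker: Grey steel locker fixed to the bench, 240 wide, 257 high, 150 deep, with two U brackets, a drawer and an overhanging cap. Origin on the bench below the middle of its drawer face; x points into the locker (the front looks to -x), y along its face, z up.
- cap_edge (a point): Middle of the lower front edge of the locker's cap: 215 above the bench, 31 in front of the face; the cap is 42 high. It stands over the lug, so a gripper pointing straight down fouls it: lean the gripper's body 30 to 45 degrees from vertical, back to the locker's front.
- bracket_l (a point): Middle of the slot floor of the locker's +y U bracket (20 wide in y, dark steel): 80 above the bench, 45 in front of the face, 83 from the middle. Slot 24 wide in x, open at the top, walls 5 thick and 22 high. The bar is clear once lifted more than 22 and then comes out to the front.
- bracket_r (a point): The same point of the equal U bracket on the -y side.
- bar_lug (a point): Grip point of the loose plain steel locking bar (0.3 to 0.65 kg): on the middle line of its flat-sided upright lug (16 thick in y, 30 in x, 60 high), 58 above the bar's underside, 26 below the lug's top. Grip across y. At the start the bar lies in the brackets and blocks the drawer's fin; axes as the locker's within 1 degree. Lug top to cap height: 51 for the lift.
- bar_mid (a point): Centre of the bar at mid-length, 12 above its underside, 46 straight below bar_lug. The bar is 200 long (y), 20 thick (x), 24 high (z); the lug stands on the middle of its top.
- bar_end_l (a point): Point on the bar's centre line 95 from the middle toward +y (the bar's end is 5 farther).
- bar_end_r (a point): Point on the bar's centre line 95 from the middle toward -y.
- rest_seat (a point): Middle of the seat of the rest stand: dark steel base plate 90 x 190 fixed to the bench, two open forks at y +70 and -70 (20 wide in y). At fork floor height, 50 above the bench. Slots 25 wide in x, walls 22 high, flared lips to 31. y runs along the seated bar, x across it, away from the robot. Seated, the bar's underside is at this height, bar_lug 58 above. Nothing overhead.
- drawer_pull (a point): Centre of the drawer's upright fin pull, 14 thick in y, 36 high, standing 32 out from the drawer face; grip it across the locker's y, with the gripper leaning as for the lug. The point is 23 in front of the face, 80 above the bench; axes as the locker's.
- drawer (a joint): Drawer travel in metres: 0 shut, 0.08 fully out at its stop; it slides along the locker's -x with about 3 N of friction and stays where it is left.
- bar: The locking bar as a body; origin at the middle of its underside, 58 below bar_lug, same axes.
- vee_block: Steel vee block, 46 x 50 x 70 high, bystander; origin at the centre of its underside.
- tape_measure: Yellow tape measure, 34 x 79 x 65 high, bystander; origin at the centre of its underside.
- magnet: Flat three-cornered welding magnet, 60 x 90 x 21 high, bystander; origin at the centre of its underside.
Things that resemble listed ones, but are neither listed nor needed, are in the scene too. Of the things shaped like the part that bears rest_seat, the dark steel one is meant.

How it is judged:
By the outcome, as a careful person would: the job done as asked, in the order asked, and still so for the second after the job is handed in, with the robot touching nothing.
It also fails if it takes over 61 s, if anything falls off the work surface, if the arm or the gripper's body presses on something with over 40 N, if the wrist force passes 120 N, or if a joint passes its speed limit or range.

## Working session

There is one attempt and no reset: what is moved stays moved. The work goes in short steps, Python scripts to look and compute and a tool call to move; the robot and the scene stay as the last step left them, time stands still between calls to the robot, and variables do not carry over. Pictures are saved under pics/ and viewed, at most 12 in all, crops included, and the job is handed in when it is done.

Besides the shell and the picture viewer there is one more tool, called after "Emit:" as name([rows], argument=value, ...), one row to a line, values as JSON. play_rows: Moves the arm, as the interface text tells. Its arguments: {"type":"object","properties":{"rows":{"type":"array"},"squeeze":{"type":"number"}},"required":["rows"]}

```bash
ls; mkdir -p pics; cat > h.py <<'E'
import numpy as np, cv2
from cell import robot, optics
from scipy.spatial.transform import Rotation as Ro
def cloud(name,d,s=None):
    m=optics.camera_model(name)
    v,u=np.mgrid[0:400,0:640]
    P=np.stack([(u-m['cx'])/m['fx']*d,-(v-m['cy'])/m['fy']*d,-d],-1)
    if name=='wrist':
        T=np.array(m['tool_from_camera']);P=P@T[:3,:3].T+T[:3,3]
        R=Ro.from_euler('xyz',s['tool_rot']).as_matrix();return P@R.T+np.array(s['tool_pos'])
    return P@np.array(m['rotation']).T+np.array(m['origin'])
E
python3 - <<'E'
from h import *
s=robot.observe();print(s)
for n in('scene','top'):
    im,d=optics.read_camera(n);np.savez(f'pics/{n}0.npz',im=im,d=d)
    cv2.imwrite(f'pics/{n}0.png',im[...,::-1]);m=optics.camera_model(n);print(n,m,(d==0).mean())
print(optics.camera_model('wrist'))
E
```

```text
pics
{'time': 0.0, 'qpos': array([-1.32899625e+00,  3.42719799e-01,  1.52501174e+00,  1.37885407e-05,
        1.27542313e+00, -1.45994538e-01]), 'qvel': array([ 0.00051   ,  0.00113028, -0.00054431, -0.00137494,  0.00050305,
        0.00096974]), 'joint_efforts': array([ 2.30801488e-03, -4.31235623e+01, -2.44217205e+01,  7.20438897e-02,
        5.57907403e-02, -1.17971181e-04]), 'tool_pos': array([ 0.19846111, -0.48562649,  0.24304831]), 'tool_rot': array([-3.14004917e+00, -2.40281810e-04,  3.87790407e-01]), 'contact_force': array([-0.67995358, -0.12588706,  1.16739785]), 'torque': array([-0.04397016,  0.03107041,  0.0665064 ]), 'grip_force': 0.0, 'opening': 0.0918740571575206}
scene {'fx': 441.7830999786019, 'fy': 441.7830999786019, 'cx': 314.85749615553004, 'cy': 193.65959332275978, 'origin': array([-0.03271591,  0.95301609,  0.86290095]), 'rotation': array([ 0.99641701, -0.01493888, -2.56818984])} 0.00426171875
top {'fx': 391.8483251418794, 'fy': 391.8483251418794, 'cx': 316.3297637379653, 'cy': 195.19553621294082, 'origin': array([0.397911  , 0.03398222, 1.26924542]), 'rotation': array([ 0.13407464,  0.00202743, -1.56460709])} 0.00387890625
{'fx': 318.43548924806936, 'fy': 318.43548924806936, 'cx': 319.68157968362397, 'cy': 199.2634113875514, 'tool_from_camera': array([[ 5.12935582e-04,  9.68584526e-01,  2.48684041e-01,
         6.75003544e-02],
       [ 9.99999565e-01, -6.90602728e-04,  6.27188443e-04,
         5.08579133e-05],
       [ 7.79226898e-04,  2.48683611e-01, -9.68584459e-01,
        -1.39856255e-01],
       [ 0.00000000e+00,  0.00000000e+00,  0.00000000e+00,
         1.00000000e+00]])}
```

```bash
sed -i "s/P@np.array(m\['rotation'\]).T/P@Ro.from_euler('xyz',m['rotation']).as_matrix().T/" h.py
python3 - <<'E'
from h import *
for n in('scene','top'):
    P=cloud(n,np.load(f'pics/{n}0.npz')['d']);z=P[...,2]
    print(n,[np.round(P[v,u],3).tolist() for v,u in[(200,320),(300,320),(200,200),(200,450)]],np.percentile(z,[5,25,50,75]))
E
```

```text
scene [[0.641, -0.148, 0.002], [0.389, 0.252, 0.004], [0.683, 0.346, 0.259], [0.161, 0.055, 0.294]] [-0.79673281 -0.0010828   0.0624234   0.29649446]
top [[0.553, 0.026, -0.001], [0.146, 0.018, -0.704], [0.551, 0.416, 0.003], [0.556, -0.399, -0.001]] [-0.80448375 -0.00458776  0.00100785  0.12732363]
```

View pics/scene0.png

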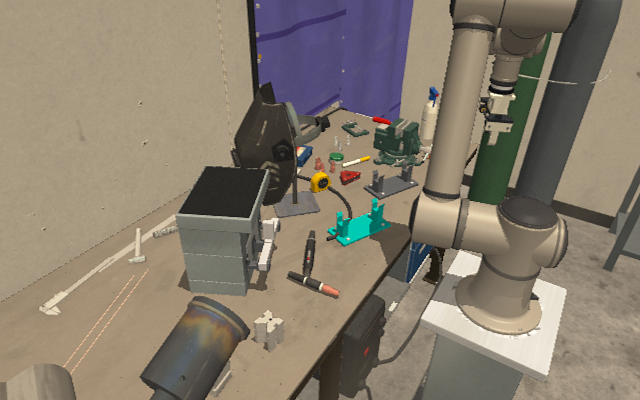

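View pics/top0.png

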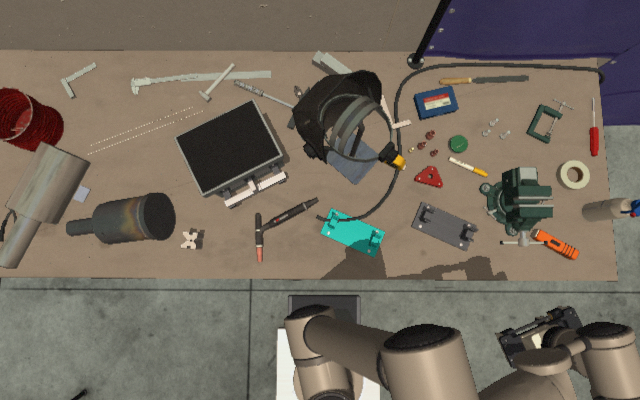

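```bash
python3 - <<'E'
from h import *
Z=np.load('pics/top0.npz');im,d=Z['im'],Z['d'];P=cloud('top',d);z=P[...,2]
def rect(mask,roi,tag):
    m=np.zeros_like(mask);a,b,c,e=roi;m[b:e,a:c]=mask[b:e,a:c]
    q=P[m][:,:2].astype(np.float32);r=cv2.minAreaRect(q*1000);print(tag,m.sum(),np.round(r[0],1),np.round(r[1],1),round(r[2],2),'zmed',np.median(P[m][:,2]).round(4),'mean',q.mean(0).round(4))
rect(abs(z-.257)<.012,(170,90,295,215),'cap')
rect((z>.07)&(z<.22),(215,170,290,215),'barstuff')
for n,roi in(('teal',(315,205,390,258)),('dark',(408,200,482,250))):
    rect((z>.035)&(z<.1),roi,n+' forks'); 
    rect((z>.003)&(z<.1),roi,n+' all')
hsv=cv2.cvtColor(im,cv2.COLOR_RGB2HSV)
rect((hsv[...,2]<110)&(z>-.02),(408,200,482,250),'dark colour')
# scene clouds
Z=np.load('pics/scene0.npz');P=cloud('scene',Z['d']);z=P[...,2]
rect(abs(z-.257)<.01,(170,150,280,300),'cap scene')
rect((z>.04)&(z<.1),(360,160,420,200),'dark forks scene')
im=np.hstack([cv2.resize(np.load('pics/top0.npz')['im'][165:255,395:495],None,fx=3.9,fy=4),cv2.resize(Z['im'][150:210,350:430],None,fx=5,fy=6)[:360]])
cv2.imwrite('pics/crop.png',im[...,::-1])
E
```

```text
cap 6013 [684.2 236.3] [182.6 323.7] 27.62 zmed 0.2581 mean [0.6619 0.2713]
barstuff 817 [582.3 236.6] [ 64.1 216.1] 27.65 zmed 0.1019 mean [0.5758 0.2327]
teal forks 203 [448.3 -78.7] [159.8  44. ] 66.63 zmed 0.0539 mean [ 0.4483 -0.0821]
teal all 1968 [453.8 -78.8] [166.9 239.9] 0.36 zmed 0.0097 mean [ 0.4523 -0.0781]
dark forks 244 [ 470.8 -372.2] [161.7  44.5] 65.56 zmed 0.0522 mean [ 0.4711 -0.3744]
dark all 1854 [ 476.4 -376.8] [157.9 238.8] 0.36 zmed 0.0097 mean [ 0.4711 -0.3709]
dark colour 1641 [ 473.2 -219.7] [507.4 150.8] 89.98 zmed 0.01 mean [ 0.4701 -0.367 ]
cap scene 4182 [688.5 226.8] [198.3 358.2] 23.57 zmed 0.2594 mean [0.6577 0.2789]
dark forks scene 243 [ 478.1 -296.8] [311.7 100.5] 86.91 zmed 0.0594 mean [ 0.4733 -0.3586]
```

View pics/crop.png

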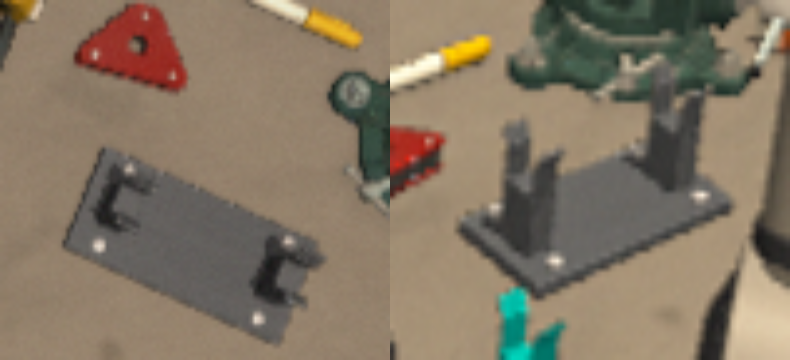

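```bash
cat >> h.py <<'E'
def frame(yaw,lean):
    c,s=np.cos(yaw),np.sin(yaw);X=np.array([c,s,0]);Z=np.array([0,0,1.])
    x=np.cos(lean)*X+np.sin(lean)*Z;z=np.sin(lean)*X-np.cos(lean)*Z
    return np.stack([x,np.cross(z,x),z],1)
def togo(p,R,s=None):
    "shift cm, rotvec in tool axes from measured pose"
    s=s or robot.observe();R0=Ro.from_euler('xyz',s['tool_rot']).as_matrix()
    return np.round(R0.T@(np.array(p)-s['tool_pos'])*100,2),np.round(Ro.from_matrix(R0.T@R).as_rotvec(),4)
E
python3 - <<'E'
from h import *
R=frame(np.radians(27.65),np.radians(40));g=np.array([.578,.234,.138])
p=g+.002*R[:,2]-.10*R[:,2]+[0,0,.03];print(p);print(togo(p,R))
print(togo(np.array([.40,.05,.32]),R))
E
```

```text
[0.5222007  0.2047668  0.24307236]
(array([ 56.08, -51.68,   0.09]), array([ 0.0318,  0.6973, -0.0914]))
(array([ 38.91, -41.98,  -7.62]), array([ 0.0318,  0.6973, -0.0914]))
```

Emit:
play_rows([
  [10, -10, -5, 0, 0, 0, 1],
  [15, -16, -7.6, 0, 0.1, 0, 1],
  [19, -20.5, -7.6, 0, 0.2, 0, 1],
  [23, -25, -7.6, 0, 0.3, 0, 1],
  [27, -29, -7.6, 0, 0.4, 0, 1],
  [31, -33, -7.6, 0, 0.5, 0, 0.8],
  [34, -37, -7.6, 0, 0.6, 0, 0.8],
  [37, -40, -7.6, 0.03, 0.7, -0.09, 0.8],
  [39, -42, -7.6, 0.03, 0.7, -0.09, 0.8],
  [43, -44, -6, 0.03, 0.7, -0.09, 0.7],
  [47, -46, -4, 0.03, 0.7, -0.09, 0.7],
  [51, -49, -2, 0.03, 0.7, -0.09, 0.7],
  [54, -51, -0.5, 0.03, 0.7, -0.09, 0.7],
  [56, -51.7, 0.1, 0.03, 0.7, -0.09, 0.7],
  [56, -51.7, 0.1, 0.03, 0.7, -0.09, 0.7],
  [56, -51.7, 0.1, 0.03, 0.7, -0.09, 0.7],
  [56, -51.7, 0.1, 0.03, 0.7, -0.09, 0.7],
  [56, -51.7, 0.1, 0.03, 0.7, -0.09, 0.7],
])

```text
time: 1.9
tool_pos: [0.5208, 0.2058, 0.2413]
tool_rot: [3.139, -0.698, 0.486]
contact_force: [-0.5, -0.3, -0.7]
opening: 0.0643
grip_force: 0.0
```

```bash
python3 - <<'E'
from h import *
s=robot.observe();im,d=optics.read_camera('wrist');np.savez('pics/w1.npz',im=im,d=d,p=s['tool_pos'],r=s['tool_rot'])
cv2.imwrite('pics/w1.png',im[...,::-1]);P=cloud('wrist',d,s)
ok=d>0;print(s['qpos'].round(3),ok.mean())
c,sn=np.cos(np.radians(27.65)),np.sin(np.radians(27.65))
for v,u in[(100,320),(150,320),(180,320),(200,320),(230,320),(260,320),(230,200),(230,440)]:
    print(v,u,P[v,u].round(4),d[v,u].round(3))
E
```

```text
[0.112 0.144 2.024 0.664 0.387 0.652] 0.9812109375
100 320 [0.5959 0.2452 0.2581] 0.173
150 320 [0.5839 0.2388 0.2304] 0.192
180 320 [0.6118 0.2532 0.1367] 0.29
200 320 [0.6094 0.2519 0.0999] 0.322
230 320 [0.578  0.2354 0.1089] 0.299
260 320 [0.5061 0.198  0.3075] 0.085
230 200 [0.4985 0.233  0.3045] 0.092
230 440 [0.53   0.1721 0.3058] 0.09
```

View pics/w1.png

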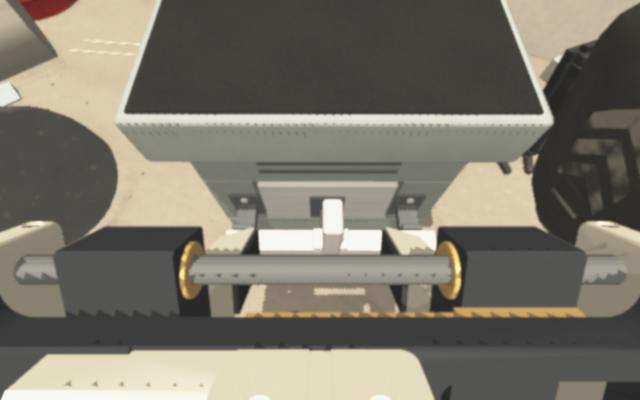

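```bash
python3 - <<'E'
from h import *
Z=np.load('pics/w1.npz');d=Z['d'];im=Z['im'];P=cloud('wrist',d,dict(tool_pos=Z['p'],tool_rot=Z['r']))
yaw=np.radians(27.65);c,sn=np.cos(yaw),np.sin(yaw);o=np.array([.578,.234])
L=np.stack([(P[...,0]-o[0])*c+(P[...,1]-o[1])*sn,-(P[...,0]-o[0])*sn+(P[...,1]-o[1])*c,P[...,2]],-1)
n=d>.15
lug=n&(abs(L[...,1])<.03)&(abs(L[...,0])<.04)&(L[...,2]>.115)&(L[...,2]<.19)
v,u=np.where(lug);print(lug.sum(),u.min(),u.max(),v.min(),v.max(),L[lug].min(0),L[lug].max(0))
for vv in range(v.min(),v.max()+1,3):
    k=lug[vv];uu=np.where(k)[0]
    if len(uu): print(vv,uu.min(),uu.max(),L[vv][k].mean(0).round(4),L[vv,uu.min(),1].round(4),L[vv,uu.max(),1].round(4))
cap=(abs(L[...,2]-.257)<.006)&(d>.1);v,u=np.where(cap)
# front edge of cap: lowest row per column
pts=np.array([P[max(v[u==x]),x] for x in range(150,530,5) if (u==x).any()]);k=np.polyfit(pts[:,1],pts[:,0],1)
print('cap front dir yaw',np.degrees(np.arctan(-k[0])),'mean',pts.mean(0))
# gray->bar top rows
bt=n&(abs(L[...,2]-.104)<.006)&(abs(L[...,0])<.02)
r=cv2.minAreaRect((L[bt][:,:2]*1000).astype(np.float32));print('bar top',bt.sum(),r,L[bt].mean(0))
ce=cap;r=cv2.minAreaRect((L[ce][:,:2]*1000).astype(np.float32));print('cap',r,L[ce].mean(0))
m=n&(abs(L[...,2]-.08)<.012)&(abs(L[...,1])>.07)&(abs(L[...,1])<.1)
E
```

```text
2813 286 358 162 251 [-0.02211432 -0.02997218  0.11504049] [0.03999373 0.02998305 0.17158556]
162 286 358 [0.0375 0.0002 0.1693] 0.0292 -0.0296
165 286 357 [0.037  0.0002 0.1655] 0.0297 -0.0291
168 287 357 [ 0.0385 -0.0003  0.1582] 0.0294 -0.0299
171 287 356 [3.710e-02 1.000e-04 1.557e-01] 0.0296 -0.0295
174 288 355 [3.850e-02 1.000e-04 1.481e-01] 0.0295 -0.0293
177 288 355 [0.0385 0.     0.1428] 0.03 -0.03
180 289 354 [ 0.0385 -0.0002  0.1372] 0.0295 -0.0296
186 290 353 [ 3.900e-02 -1.000e-04  1.247e-01] 0.0297 -0.0298
189 291 352 [ 3.850e-02 -1.000e-04  1.195e-01] 0.0292 -0.0293
201 323 341 [ 0.0056 -0.0082  0.1623] -0.001 -0.0153
204 323 342 [ 0.0029 -0.0085  0.1624] -0.001 -0.0163
207 322 342 [ 0.0004 -0.0081  0.1621] -0.0003 -0.0161
210 322 342 [-0.002  -0.0081  0.1619] -0.0003 -0.0161
213 322 342 [-0.0047 -0.008   0.162 ] -0.0003 -0.016
216 322 342 [-0.0071 -0.008   0.1617] -0.0003 -0.0158
219 322 342 [-0.0097 -0.008   0.1619] -0.0003 -0.0158
222 322 342 [-0.0122 -0.0079  0.162 ] -0.0003 -0.0157
225 322 342 [-0.0147 -0.0079  0.162 ] -0.0003 -0.0157
228 322 342 [-0.0171 -0.0078  0.1621] -0.0003 -0.0155
231 322 342 [-0.0194 -0.0078  0.1617] -0.0003 -0.0154
234 322 342 [-0.021  -0.0079  0.1593] -0.0003 -0.016
237 322 341 [-0.0213 -0.0077  0.1532] -0.0003 -0.0153
240 322 341 [-0.0212 -0.008   0.1453] -0.0004 -0.0161
243 322 340 [-0.0213 -0.0078  0.138 ] -0.0004 -0.0154
246 322 339 [-0.0212 -0.0077  0.1294] -0.0005 -0.015
249 323 339 [-0.0213 -0.0084  0.1208] -0.0014 -0.0157
cap front dir yaw 20.217746757529678 mean [0.5714054  0.22131631 0.25309581]
bar top 3119 ((0.15543746948242188, 27.10345458984375), (537.0195922851562, 39.333194732666016), 89.9898452758789) [-0.00394147  0.00316321  0.10330202]
cap ((11.434844970703125, -48.87852478027344), (202.04750061035156, 325.4667053222656), 0.4320122003555298) [ 0.04621543 -0.00840212  0.25727914]
```

```bash
python3 - <<'E'
from h import *
Z=np.load('pics/w1.npz');d=Z['d'];P=cloud('wrist',d,dict(tool_pos=Z['p'],tool_rot=Z['r']))
yaw=np.radians(27.65);X=np.array([np.cos(yaw),np.sin(yaw)]);Y=np.array([-X[1],X[0]])
k=slice(163,190),slice(270,380)
q=P[k].reshape(-1,3);lx=(q[:,:2]-[.578,.234])@X;q=q[abs(lx-.0385)<.004];ly=(q[:,:2]-[.578,.234])@Y;lx=(q[:,:2]-[.578,.234])@X
a=np.polyfit(ly,lx,1);print('face yaw off deg',-np.degrees(a[0]),a[1])
# cap front face, edge ends
q=P[118:158,130:540].reshape(-1,3);q=q[(q[:,2]>.22)&(q[:,2]<.25)];lx=(q[:,:2]-[.578,.234])@X;ly=(q[:,:2]-[.578,.234])@Y;g=abs(lx-np.median(lx))<.004
a=np.polyfit(ly[g],lx[g],1);print('cap yaw off',-np.degrees(a[0]),a[1],ly[g].min(),ly[g].max(),g.sum())
g0=np.array([.578,.234]);g=np.r_[g0+X*-.0066+Y*-.008,.138]
R=frame(yaw,np.radians(35));
print(g,togo(g+.002*R[:,2]-.06*R[:,2],R),togo(g+.002*R[:,2],R))
E
```

```text
face yaw off deg 0.08147822112012981 0.03842764167332831
cap yaw off 0.06644746952649033 0.007560164401639206 -0.1248424560147276 0.11390560459694046 11150
[0.57586628 0.22385075 0.138     ] (array([-1.77,  0.83,  5.9 ]), array([ 0.0022, -0.088 ,  0.001 ])) (array([-2.29,  0.81, 11.88]), array([ 0.0022, -0.088 ,  0.001 ]))
```

Emit:
play_rows([
  [-1, 0.4, 2, 0, -0.088, 0, 0.6],
  [-1.8, 0.8, 4, 0, -0.088, 0, 0.6],
  [-1.8, 0.8, 6, 0, -0.088, 0, 0.6],
  [-1.9, 0.8, 7.5, 0, -0.088, 0, 0.6],
  [-2.1, 0.8, 9, 0, -0.088, 0, 0.6],
  [-2.2, 0.8, 10.5, 0, -0.088, 0, 0.6],
  [-2.3, 0.8, 11.9, 0, -0.088, 0, 0.6],
  [-2.3, 0.8, 11.9, 0, -0.088, 0, 0.6],
  [-2.3, 0.8, 11.9, 0, -0.088, 0, 0.6],
  [-2.3, 0.8, 11.9, 0, -0.088, 0, 0.6],
])

```text
time: 2.95
tool_pos: [0.5792, 0.2227, 0.1406]
tool_rot: [-3.141, -0.609, 0.482]
contact_force: [0.5, 0.5, -0.1]
opening: 0.0549
grip_force: 0.0
```

```bash
python3 - <<'E'
from h import *
s=robot.observe();im,d=optics.read_camera('wrist')
R=frame(np.radians(27.7),np.radians(35));g=np.array([.5759,.2239,.138])
print(s['contact_force'],s['qpos'].round(3),togo(g+.002*R[:,2],R,s))
im2,d2=optics.read_camera('scene');c=cv2.resize(im2[150:310,150:310],(560,560))
cv2.imwrite('pics/g1.png',c[...,::-1])
E
```

```text
[ 0.45477193  0.51096189 -0.09757439] [0.152 0.415 1.929 0.73  0.283 0.587] (array([-0.34, -0.26,  0.28]), array([-0.0002,  0.0016, -0.001 ]))
```

View pics/g1.png

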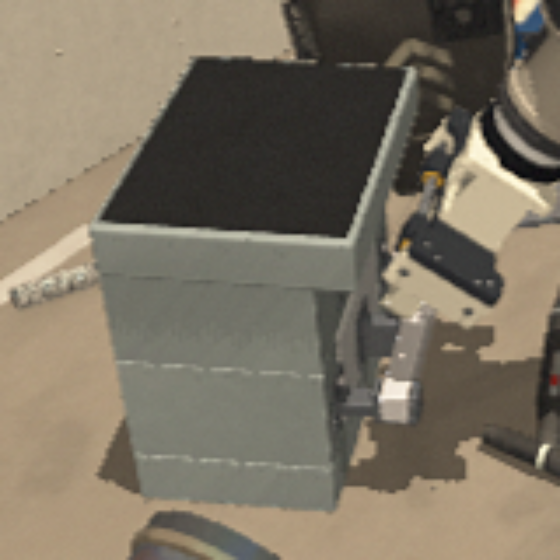

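```bash
cat > kin.py <<'E'
import numpy as np
from scipy.optimize import least_squares
from scipy.spatial.transform import Rotation as Ro
def rz(a):return Ro.from_euler('z',a).as_matrix()
def ry(a):return Ro.from_euler('y',a).as_matrix()
D=[([-1.32899625,.342719799,1.52501174,0,1.27542313,-.145994538],[.19846,-.48563,.24305],[-3.14005,-.00024,.38779]),
([.112,.144,2.024,.664,.387,.652],[.5208,.2058,.2413],[3.139,-.698,.486]),
([.152,.415,1.929,.73,.283,.587],[.5792,.2227,.1406],[-3.141,-.609,.482])]
def rot(q,s4,s6,c):return rz(q[0])@ry(q[1]+q[2])@rz(s4*q[3])@ry(q[4])@rz(s6*q[5]+c)
def pos(q,w,s4):
    b,h,e1,L1,e2,L2,L3=w
    return rz(q[0])@(np.array([0,b,h])+ry(q[1])@(np.array([e1,0,L1])+ry(q[2])@(np.array([e2,0,L2])+rz(s4*q[3])@ry(q[4])@np.array([0,0,L3]))))
E
python3 - <<'E'
from kin import *
for s4 in(1,-1):
  for s6 in(1,-1):
    for c in(0,np.pi/2,np.pi,-np.pi/2):
      e=[np.degrees(np.linalg.norm(Ro.from_matrix(rot(q,s4,s6,c).T@Ro.from_euler('xyz',r).as_matrix()).as_rotvec())) for q,p,r in D]
      print(s4,s6,round(c,2),np.round(e,2))
  f=least_squares(lambda w:np.concatenate([pos(q,w,s4)-p for q,p,r in D]+[1e-3*(w-np.array([.07,.2,0,.4,0,.4,.2]))]),[.07,.2,0,.4,0,.4,.2])
  print(s4,f.x.round(4),f.cost)
E
```

```text
1 1 0 [90.   89.98 90.01]
1 1 1.57 [0.   0.05 0.07]
1 1 3.14 [90.   90.02 89.99]
1 1 -1.57 [180.   179.98 179.99]
1 -1 0 [ 73.27 164.69 157.28]
1 -1 1.57 [16.73 74.69 67.28]
1 -1 3.14 [106.73  15.31  22.72]
1 -1 -1.57 [163.27 105.31 112.72]
1 [0.0765 0.222  0.0011 0.5049 0.0456 0.3787 0.2999] 6.509147602680922e-08
-1 1 0 [ 90.   162.35 171.5 ]
-1 1 1.57 [ 0.   76.07 83.65]
-1 1 3.14 [90.   32.35 23.11]
-1 1 -1.57 [180.   110.41 100.36]
-1 -1 0 [ 73.27 125.12 122.51]
-1 -1 1.57 [ 16.73 147.5  149.17]
-1 -1 3.14 [106.73  62.15  62.08]
-1 -1 -1.57 [163.27  42.67  37.86]
-1 [ 0.0912 -0.3061  0.4747  0.0806 -0.4369 -0.0881 -0.1949] 0.0009562670768541515
```

```bash
cat >> kin.py <<'E'
W=np.array([.0765,.222,.0011,.5049,.0456,.3787,.2999])
LO=[-2.53,-.77,.04,-1,.28,-3.11];HI=[2.53,2.02,2.7,4.14,2.66,3.11]
def ik(p,R,q0=(.15,.4,1.9,.7,.4,.6),free=True):
    lo,hi=np.array(LO),np.array(HI)
    if free: lo=lo.copy();lo[4]=.02;lo[3]=-3.2
    f=least_squares(lambda q:np.r_[(pos(q,W,1)-p)*10,(rot(q,1,1,np.pi/2)-R).ravel()],np.clip(q0,lo+1e-3,hi-1e-3),bounds=(lo,hi),max_nfev=300)
    return f.x,f.cost
E
python3 - <<'E'
from kin import *; from h import frame
X=np.array([np.cos(np.radians(27.7)),np.sin(np.radians(27.7)),0]);g=np.array([.5759,.2239,.138]);r=np.radians
S=np.array([.4708,-.3722,.108]);pull=g+.022*X+[0,0,-.058]
for ln in(25,30,33,36,40,45):
    R=frame(r(27.7),r(ln));Rs=frame(r(-24.4),r(ln));Rr=frame(r(155.6),r(ln));Rg=frame(r(-24.4),-r(ln))
    best=lambda p,R:min((ik(p,R,q0) for q0 in[(np.arctan2(p[1],p[0])-.15,.4,1.9,a,.5,b) for a in(-.5,.7,2) for b in(.6,-1.5,2)]),key=lambda t:t[1])
    print(ln,[(n,b[0].round(2).tolist(),round(b[1],6)) for n,b in[('lug',best(g+.002*R[:,2],R)),('up',best(g+.002*R[:,2]+[0,0,.03],R)),('stand',best(S+.002*Rs[:,2],Rs)),('rev',best(S+.002*Rr[:,2],Rr)),('pull',best(pull+.002*R[:,2],R)),('out',best(pull+.002*R[:,2]-.08*X,R))]])
E
```

```text
25 [('lug', [0.19, 0.44, 1.79, 0.26, 0.5, 1.07], np.float64(0.0)), ('up', [0.19, 0.4, 1.76, 0.23, 0.57, 1.11], np.float64(0.0)), ('stand', [-0.89, 0.47, 1.86, 0.45, 0.46, 0.74], np.float64(0.0)), ('rev', [-0.73, 0.85, 1.08, -0.13, 1.63, -1.86], np.float64(0.0)), ('pull', [0.2, 0.56, 1.78, 0.32, 0.39, 1.02], np.float64(0.0)), ('out', [0.15, 0.46, 2.0, 0.49, 0.3, 0.79], np.float64(0.0))]
30 [('lug', [0.17, 0.43, 1.87, 0.43, 0.38, 0.89], np.float64(0.0)), ('up', [0.17, 0.38, 1.84, 0.36, 0.45, 0.97], np.float64(0.0)), ('stand', [-0.92, 0.46, 1.93, 0.72, 0.37, 0.45], np.float64(0.0)), ('rev', [-0.72, 0.91, 0.99, -0.15, 1.74, -1.86], np.float64(0.0)), ('pull', [0.19, 0.56, 1.86, 0.58, 0.27, 0.74], np.float64(0.0)), ('out', [0.13, 0.46, 2.07, 0.99, 0.21, 0.28], np.float64(0.0))]
33 [('lug', [0.16, 0.42, 1.91, 0.6, 0.31, 0.72], np.float64(0.0)), ('up', [0.16, 0.37, 1.88, 0.48, 0.38, 0.84], np.float64(0.0)), ('stand', [-0.93, 0.46, 1.97, 0.95, 0.33, 0.21], np.float64(0.0)), ('rev', [-0.72, 0.94, 0.94, -0.16, 1.81, -1.86], np.float64(0.0)), ('pull', [0.18, 0.55, 1.9, 0.89, 0.21, 0.44], np.floa
[... 563 characters left out ...]
8, 1.04, 0.25, 0.28], np.float64(0.0)), ('stand', [-0.96, 0.47, 2.06, 1.6, 0.34, -0.46], np.float64(0.0)), ('rev', [-0.71, 1.02, 0.82, -0.19, 1.97, -1.86], np.float64(0.0)), ('pull', [0.16, 0.56, 1.99, 1.94, 0.22, -0.63], np.float64(0.0)), ('out', [0.09, 0.49, 2.2, 2.23, 0.32, -1.0], np.float64(0.0))]
45 [('lug', [0.12, 0.43, 2.07, 1.99, 0.27, -0.69], np.float64(0.0)), ('up', [0.12, 0.37, 2.04, 1.67, 0.25, -0.36], np.float64(0.0)), ('stand', [-0.99, 0.49, 2.12, 1.96, 0.42, -0.84], np.float64(0.0)), ('rev', [-0.7, 1.09, 0.74, -0.22, 2.08, -1.88], np.float64(0.0)), ('pull', [0.14, 0.58, 2.05, 2.35, 0.34, -1.06], np.float64(0.0)), ('out', [0.07, 0.52, 2.26, 2.45, 0.47, -1.24], np.float64(0.0))]
```

```bash
python3 - <<'E'
from h import *
R=frame(np.radians(27.7),np.radians(30));g=np.array([.5759,.2239,.137])
print(togo(g+.002*R[:,2],R))
E
```

```text
(array([-0.42, -0.22,  0.35]), array([-0.0005, -0.0857, -0.0006]))
```

Emit:
play_rows([
  [-0.2, -0.1, 0.1, 0, -0.05, 0, 0.6],
  [-0.4, -0.2, 0.35, 0, -0.086, 0, 0.6],
  [-0.4, -0.2, 0.35, 0, -0.086, 0, 0.6],
  [-0.4, -0.2, 0.35, 0, -0.086, 0, 0.6],
  [-0.4, -0.2, 0.35, 0, -0.086, 0, 0.6],
])

```text
time: 3.55
tool_pos: [0.5767, 0.2244, 0.1345]
tool_rot: [-3.14, -0.523, 0.483]
contact_force: [-0.3, -0.9, 0.4]
opening: 0.0551
grip_force: 0.0
```

```bash
python3 - <<'E'
from h import *
s=robot.observe();R=frame(np.radians(27.7),np.radians(30));g=np.array([.5759,.2239,.137])
print(s['qpos'].round(3),togo(g+.002*R[:,2],R,s))
E
```

```text
[0.171 0.431 1.869 0.437 0.373 0.888] (array([ 0.04,  0.01, -0.06]), array([-0.0012,  0.0009, -0.0007]))
```

Emit:
play_rows([
  [0, 0, 0, 0, 0, 0, 0.3],
  [0, 0, 0, 0, 0, 0, 0.1],
  [0, 0, 0, 0, 0, 0, 0],
  [0, 0, 0, 0, 0, 0, 0],
  [0, 0, 0, 0, 0, 0, 0],
  [0, 0, 0, 0, 0, 0, 0],
  [0, 0, 0, 0, 0, 0, 0],
], squeeze=45)

```text
time: 4.25
tool_pos: [0.5771, 0.2244, 0.1345]
tool_rot: [-3.141, -0.522, 0.483]
contact_force: [-0.3, -0.6, -0.0]
opening: 0.0157
grip_force: 45.0
```

Emit:
play_rows([
  [0.15, 0, -0.26, 0, 0, 0, 0],
  [0.35, 0, -0.61, 0, 0, 0, 0],
  [0.6, 0, -1.04, 0, 0, 0, 0],
  [0.85, 0, -1.47, 0, 0, 0, 0],
  [1.1, 0, -1.91, 0, 0, 0, 0],
  [1.3, 0, -2.25, 0, 0, 0, 0],
  [1.4, 0, -2.43, 0, 0, 0, 0],
  [1.4, 0, -2.43, 0, 0, 0, 0],
  [1.4, 0, -2.43, 0, 0, 0, 0],
], squeeze=45)

```text
time: 5.15
tool_pos: [0.577, 0.2244, 0.1625]
tool_rot: [-3.14, -0.522, 0.483]
contact_force: [0.3, -0.4, -4.2]
opening: 0.0158
grip_force: 45.0
```

```bash
python3 - <<'E'
from h import *
s=robot.observe();print(s['torque'],s['contact_force'])
im,d=optics.read_camera('scene');im2,_=optics.read_camera('wrist')
c=np.hstack([cv2.resize(im[200:300,210:310],(400,400)),cv2.resize(im2[150:350,220:420],(400,400))])
cv2.imwrite('pics/l1.png',c[...,::-1])
E
```

```text
[-0.29417023  0.48426044  0.04866707] [ 0.28119028 -0.40257232 -4.15909277]
```

View pics/l1.png

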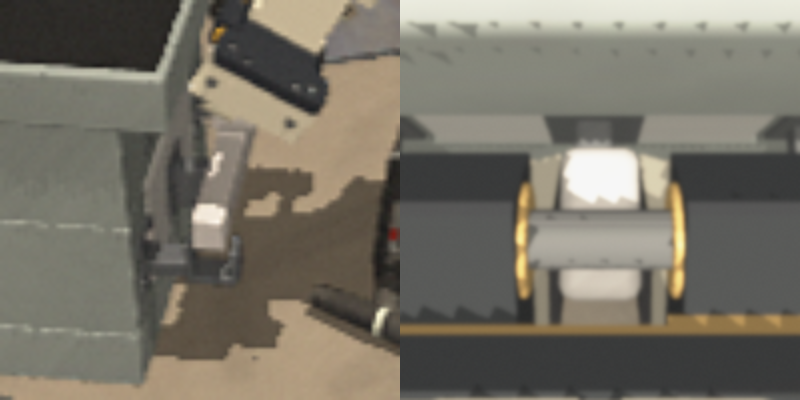

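Emit:
play_rows([
  [-0.4, 0, -0.2, 0, 0, 0, 0],
  [-1.2, 0, -0.7, 0, 0, 0, 0],
  [-2.2, 0, -1.25, 0, 0, 0, 0],
  [-3.2, 0, -1.85, 0, 0, 0, 0],
  [-4.2, 0, -2.4, 0, 0, 0, 0],
  [-5.2, 0, -3, 0, 0, 0, 0],
  [-6, 0, -3.5, 0, 0, 0, 0],
  [-6.06, 0, -3.5, 0, 0, 0, 0],
  [-6.06, 0, -3.5, 0, 0, 0, 0],
], squeeze=45)

```text
time: 6.15
tool_pos: [0.5154, 0.1917, 0.1631]
tool_rot: [-3.141, -0.523, 0.482]
contact_force: [0.5, -0.3, -3.4]
opening: 0.0161
grip_force: 45.0
```

```bash
python3 - <<'E'
from h import *
from kin import ik
d=np.load('pics/top0.npz')['d'];P=cloud('top',d).reshape(-1,3)
for y in np.arange(-.5,.25,.06):
    k=(abs(P[:,1]-y)<.03)&(P[:,0]>.33)&(P[:,0]<.62);kk=k&(P[:,0]<.54);print(round(y,2),P[k][:,2].max().round(3),P[kk][:,2].max().round(3))
s=robot.observe();r=np.radians
S=np.array([.4708,-.3722,.108])
q=s['qpos']
for t in(0,.25,.5,.75,1):
    yw=27.7-52.1*t;R=frame(r(yw),r(30));p=(1-t)*np.array([.515,.192,.25])+t*(S+.002*R[:,2]+[0,0,.10])
    p[:2]-=.05*np.sin(np.pi*t)*np.array([1,0])
    q,c=ik(p,R,q,False);print(t,p.round(3),q.round(2),round(c,6),togo(p,R,s))
E
```

```text
-0.5 0.051 0.051
-0.44 0.087 0.087
-0.38 0.023 0.018
-0.32 0.085 0.085
-0.26 0.024 0.014
-0.2 0.018 0.014
-0.14 0.307 0.085
-0.08 0.3 0.017
-0.02 0.086 0.086
0.04 1.269 1.269
0.1 0.101 0.035
0.16 0.261 0.035
0.22 0.264 0.03
0 [0.515 0.192 0.25 ] [0.12 0.15 1.89 0.31 0.63 1.  ] 0.0 (array([ 4.33, -0.05, -7.54]), array([-0.0003,  0.0005, -0.0009]))
0.25 [0.469 0.051 0.239] [-0.2   0.02  2.08  0.39  0.61  0.84] 0.0 (array([ -5.43,  10.3 , -11.91]), array([-0.114 ,  0.0005,  0.196 ]))
0.5 [ 0.443 -0.09   0.228] [-0.56  0.    2.13  0.5   0.63  0.63] 0.0 (array([-13.6 ,  21.61, -15.37]), array([-0.2276,  0.0006,  0.3929]))
0.75 [ 0.447 -0.231  0.217] [-0.8   0.12  2.03  0.52  0.61  0.59] 0.0 (array([-19.52,  34.3 , -17.54]), array([-0.3412,  0.0007,  0.5898]))
1 [ 0.472 -0.373  0.206] [-0.92  0.3   1.82  0.44  0.59  0.77] 0.0 (array([-23.87,  47.95, -18.8 ]), array([-0.4548,  0.0008,  0.7867]))
```

Emit:
play_rows([
  [0.5, 0, -1, 0, 0, 0, 0],
  [1.5, 0, -2.6, 0, 0, 0, 0],
  [2.6, 0, -4.5, 0, 0, 0, 0],
  [3.6, 0, -6.2, 0, 0, 0, 0],
  [4.1, 0.3, -7.3, 0, 0, 0, 0],
  [3.3, 1.3, -8, -0.01, 0, 0.02, 0],
  [1.5, 3.2, -8.9, -0.04, 0, 0.06, 0],
  [-0.5, 5.2, -9.9, -0.06, 0, 0.1, 0],
  [-2.5, 7.3, -10.8, -0.08, 0, 0.14, 0],
  [-5.4, 10.3, -11.9, -0.114, 0, 0.196, 0],
  [-7.5, 13, -12.9, -0.14, 0, 0.246, 0],
  [-9.6, 15.9, -13.8, -0.17, 0, 0.296, 0],
  [-11.6, 18.8, -14.6, -0.2, 0, 0.345, 0],
  [-13.6, 21.6, -15.4, -0.228, 0, 0.393, 0],
  [-15.1, 24.8, -15.9, -0.256, 0, 0.442, 0],
  [-16.6, 28, -16.5, -0.284, 0, 0.491, 0],
  [-18, 31.2, -17, -0.312, 0, 0.54, 0],
  [-19.5, 34.3, -17.5, -0.341, 0, 0.59, 0],
  [-20.4, 36.5, -17.7, -0.36, 0, 0.62, 0],
  [-20.9, 38, -17.9, -0.37, 0, 0.645, 0],
], squeeze=45)

```text
time: 8.15
tool_pos: [0.4518, -0.2718, 0.2122]
tool_rot: [-3.139, -0.52, -0.265]
contact_force: [0.6, -0.3, -3.5]
opening: 0.0157
grip_force: 45.0
```

```bash
python3 - <<'E'
from h import *
s=robot.observe();r=np.radians
R=frame(r(-24.4),r(30));S=np.array([.4708,-.3722,.108]);print(s['tool_pos'],togo(S+.002*R[:,2]+[0,0,.06],R,s),s['contact_force'])
im,d=optics.read_camera('wrist');np.savez('pics/w2.npz',im=im,d=d,p=s['tool_pos'],r=s['tool_rot']);
t,td=optics.read_camera('top');np.savez('pics/t2.npz',im=t,d=td)
E
```

```text
[ 0.45177967 -0.27179884  0.21224084] (array([1.68, 9.23, 6.23]), array([-0.0832,  0.0039,  0.1395])) [ 0.61445899 -0.29221653 -3.54872615]
```

Emit:
play_rows([
  [0.3, 2, 1.2, -0.02, 0, 0.03, 0],
  [0.8, 4.2, 2.6, -0.04, 0, 0.065, 0],
  [1.2, 6.4, 4, -0.06, 0, 0.1, 0],
  [1.5, 8, 5, -0.075, 0.002, 0.125, 0],
  [1.7, 9, 5.6, -0.083, 0.004, 0.14, 0],
  [1.7, 9.2, 5.7, -0.083, 0.004, 0.14, 0],
  [1.7, 9.2, 5.7, -0.083, 0.004, 0.14, 0],
  [1.7, 9.2, 5.7, -0.083, 0.004, 0.14, 0],
], squeeze=45)

```text
time: 9.05
tool_pos: [0.4703, -0.3693, 0.1724]
tool_rot: [-3.141, -0.525, -0.422]
contact_force: [0.0, -0.1, -3.5]
opening: 0.0157
grip_force: 45.0
```

```bash
python3 - <<'E'
from h import *
s=robot.observe();print(s['tool_pos'],s['tool_rot'])
im,d=optics.read_camera('wrist');np.savez('pics/w3.npz',im=im,d=d,p=s['tool_pos'],r=s['tool_rot'])
cv2.imwrite('pics/w3.png',im[...,::-1])
# plate from top0
Z=np.load('pics/top0.npz');I=Z['im'];P=cloud('top',Z['d'])
hsv=cv2.cvtColor(I,cv2.COLOR_RGB2HSV);m=np.zeros((400,640),np.uint8);m[195:255,405:485]=((hsv[...,2]<105)&(hsv[...,1]<70))[195:255,405:485]
n,l,st,c=cv2.connectedComponentsWithStats(m);k=1+np.argmax(st[1:,4]);mm=l==k;print(st[k],c[k])
m2=mm&(abs(P[...,2]-.009)<.005);q=P[m2][:,:2].astype(np.float32)*1000;print('plate',cv2.minAreaRect(q),np.median(P[m2][:,2]))
f=mm&(P[...,2]>.035);q=P[f];yw=np.radians(-24.4);X=np.array([np.cos(yw),np.sin(yw)]);Y=np.array([-X[1],X[0]]);lx=(q[:,:2]-[.4708,-.3722])@X;ly=(q[:,:2]-[.4708,-.3722])@Y
for sg in(1,-1):
    a=ly*sg>0;print(sg,a.sum(),lx[a].min(),lx[a].max(),ly[a].min(),ly[a].max())
f=(abs(P[...,2]-.163)<.006);f[:165]=0;f[215:]=0;f[:,:215]=0;f[:,290:]=0;print('lug top',f.sum(),P[f].mean(0))
E
```

```text
[ 0.47031812 -0.36934932  0.1723593 ] [-3.14145421 -0.52501954 -0.42193922]
[ 411  202   67   49 1594] [443.53324969 225.97741531]
plate ((471.6186218261719, -370.5860290527344), (188.32041931152344, 90.9954605102539), 65.62818145751953) 0.00933232036551046
1 114 -0.2341744955315035 0.021400898718545034 0.06109349299176533 0.3397927467777362
-1 113 -0.01989102544425977 0.022276820110067187 -0.07985758388681272 -0.05846802464237483
lug top 61 [0.57297329 0.22150238 0.16301877]
```

View pics/w3.png

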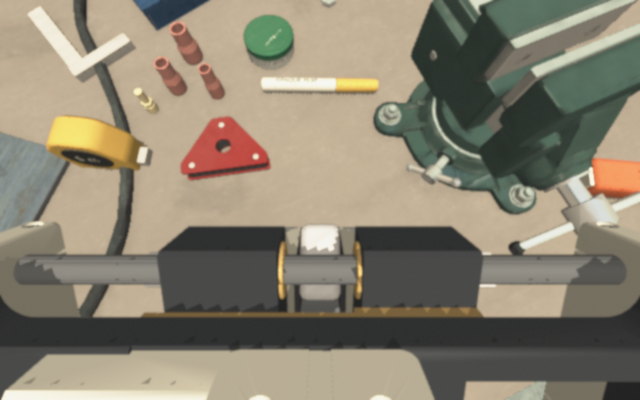

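```bash
python3 - <<'E'
from h import *
s=robot.observe();a,d=optics.read_camera('top');b,e=optics.read_camera('scene')
np.savez('pics/t3.npz',im=a,d=d);np.savez('pics/s3.npz',im=b,d=e)
c=np.hstack([cv2.resize(a[180:260,400:490],(405,360),interpolation=cv2.INTER_CUBIC),cv2.resize(b[130:210,350:438],(395,360),interpolation=cv2.INTER_CUBIC)])
cv2.imwrite('pics/c3.png',c[...,::-1])
E
```

```text
(no output)
```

View pics/c3.png

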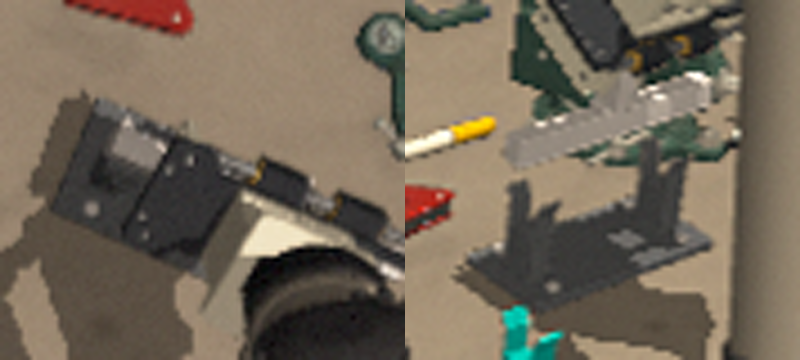

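```bash
python3 - <<'E'
from h import *
s=robot.observe();yw=np.radians(-24.4);X=np.array([np.cos(yw),np.sin(yw)]);Y=np.array([-X[1],X[0]]);o=np.array([.4708,-.3722])
t=s['tool_pos'];print('tcp L',(t[:2]-o)@X,(t[:2]-o)@Y)
def L(P):q=P[...,:2]-o;return np.stack([q@X,q@Y,P[...,2]],-1)
T=L(cloud('top',np.load('pics/t3.npz')['d']));S=L(cloud('scene',np.load('pics/s3.npz')['d']));T0=L(cloud('top',np.load('pics/top0.npz')['d']));S0=L(cloud('scene',np.load('pics/scene0.npz')['d']))
m=(abs(T[...,2]-.14)<.012)&(T[...,1]>.03)&(T[...,1]<.12)&(abs(T[...,0])<.04);m[:195]=0
print('top bar',m.sum(),T[m].min(0),T[m].max(0),np.median(T[m],0))
for r in np.where(m.any(1))[0]: print(r,[tuple(x) for x in (T[r][m[r]]*1000).round().astype(int)][::1])
m=(abs(S[...,0])<.04)&(abs(S[...,1])<.12)&(S[...,2]>.105)&(S[...,2]<.148)
tp=m&(S[...,2]>.138);sd=m&(S[...,2]<.136)&(abs(S[...,1])<.09)
print('scene bar top',tp.sum(),np.percentile(S[tp],[2,50,98],axis=0).round(4),'side',sd.sum(),np.percentile(S[sd],[5,50,95],axis=0).round(4))
for n,A in(('top',T0),('scene',S0)):
    for g in(1,-1):
        k=(abs(A[...,0])<.03)&(abs(A[...,1]-g*.07)<.014)&(A[...,2]>.066)&(A[...,2]<.09);q=A[k];print(n,g,len(q),'near',q[q[:,0]<0].mean(0).round(4),'far',q[q[:,0]>0].mean(0).round(4),np.percentile(q[:,0],[3,97]).round(4))
        k=(abs(A[...,0])<.012)&(abs(A[...,1]-g*.07)<.014)&(A[...,2]>.04)&(A[...,2]<.06);print('  floor',k.sum(),A[k].mean(0).round(4) if k.any() else '')
E
```

```text
tcp L -0.001401448059123259 0.002066256042578702
top bar 92 [-0.01529922  0.03060535  0.12827911] [0.00552766 0.10156574 0.14546191] [-0.00618612  0.0863938   0.14106521]
208 [(np.int64(3), np.int64(101), np.int64(135)), (np.int64(3), np.int64(99), np.int64(142)), (np.int64(4), np.int64(97), np.int64(141))]
209 [(np.int64(0), np.int64(101), np.int64(129)), (np.int64(-1), np.int64(101), np.int64(141)), (np.int64(0), np.int64(98), np.int64(140)), (np.int64(1), np.int64(96), np.int64(142)), (np.int64(3), np.int64(93), np.int64(140)), (np.int64(3), np.int64(91), np.int64(144))]
210 [(np.int64(-4), np.int64(102), np.int64(137)), (np.int64(-4), np.int64(100), np.int64(143)), (np.int64(-3), np.int64(98), np.int64(143)), (np.int64(-1), np.int64(94), np.int64(140)), (np.int64(1), np.int64(91), np.int64(137)), (np.int64(1), np.int64(90), np.int64(144)), (np.int64(2), np.int64(87), np.int64(142)), (np.int64(3), np.int64(85), np.int64(143)), (np.int64(6), np.int64(81), np.int64(138))]
211 [(np.int64(-6), np.int64(101), np.int64(128)), (np.int64(-7), np.int64(100), np.int64(137)), (np.int64(-7), 
[... 3269 characters left out ...]
np.int64(141))]
scene bar top 190 [[-0.0168 -0.091   0.1387]
 [-0.0068  0.0162  0.1425]
 [ 0.0081  0.1037  0.147 ]] side 148 [[-0.0154 -0.0778  0.1193]
 [-0.0113  0.0075  0.1275]
 [-0.0085  0.0826  0.135 ]]
top 1 45 near [-0.0178  0.0715  0.0771] far [0.0162 0.0709 0.0769] [-0.0216  0.02  ]
  floor 47 [0.0012 0.0713 0.0498]
top -1 50 near [-0.017  -0.0687  0.0764] far [ 0.0171 -0.0689  0.0761] [-0.0209  0.0215]
  floor 52 [ 0.0014 -0.0681  0.0487]
scene 1 43 near [-0.017   0.0748  0.0749] far [0.0183 0.0719 0.0749] [-0.0209  0.024 ]
  floor 22 [0.0004 0.078  0.0484]
scene -1 40 near [-0.0173 -0.0653  0.0766] far [ 0.0181 -0.0667  0.0751] [-0.0221  0.0219]
  floor 27 [-0.0004 -0.0635  0.0488]
```

```bash
python3 - <<'E'
from h import *
s=robot.observe();yw=np.radians(-24.4);X=np.array([np.cos(yw),np.sin(yw)]);Y=np.array([-X[1],X[0]]);o=np.array([.4708,-.3722])
def L(P):q=P[...,:2]-o;return np.stack([q@X,q@Y,P[...,2]],-1)
S=L(cloud('scene',np.load('pics/s3.npz')['d']));T=L(cloud('top',np.load('pics/t3.npz')['d']))
m=(abs(S[...,0])<.022)&(abs(S[...,1])<.092)&(S[...,2]>.115)&(S[...,2]<.148)
sd=S[m&(S[...,2]<.134)];a=np.polyfit(sd[:,1],sd[:,0],1);print('side: yaw off deg',-np.degrees(a[0]),a[1])
tp=S[m&(S[...,2]>.14)];b=np.polyfit(tp[:,1],tp[:,2],1);print('top tilt deg',np.degrees(b[0]),b[1])
for lo,hi in((-.09,-.03),(.03,.09)):
    k=tp[(tp[:,1]>lo)&(tp[:,1]<hi)];kk=sd[(sd[:,1]>lo)&(sd[:,1]<hi)];print(len(k),k.mean(0),kk.mean(0),len(kk))
R=frame(np.radians(-24.4),np.radians(30));p=s['tool_pos'].copy();p[:2]+=.0047*X
for z in(p[2],.130,.1045):p[2]=z;print(z,togo(p,R,s))
E
```

```text
side: yaw off deg 0.07347700268596659 -0.011610748393079798
top tilt deg 0.054611404215860394 0.143084754253066
50 [-0.00388857 -0.05929665  0.14293196] [-0.01138941 -0.05813924  0.12650692] 41
57 [-0.00559309  0.06072393  0.14310725] [-0.01184703  0.06079508  0.12648801] 48
0.1724970662302463 (array([0.41, 0.  , 0.24]), array([-0.0015, -0.0019,  0.0032]))
0.13 (array([-1.73,  0.  ,  3.91]), array([-0.0015, -0.0019,  0.0032]))
0.1045 (array([-3.  , -0.  ,  6.12]), array([-0.0015, -0.0019,  0.0032]))
```

Emit:
play_rows([
  [0.36, 0, 0.21, 0, 0, 0.003, 0],
  [0.1, 0, 0.7, 0, 0, 0.003, 0],
  [-0.4, 0, 1.55, 0, 0, 0.003, 0],
  [-0.9, 0, 2.4, 0, 0, 0.003, 0],
  [-1.4, 0, 3.28, 0, 0, 0.003, 0],
  [-1.75, 0, 3.88, 0, 0, 0.003, 0],
  [-1.75, 0, 3.88, 0, 0, 0.003, 0],
  [-1.75, 0, 3.88, 0, 0, 0.003, 0],
], squeeze=45)

```text
time: 10.0
tool_pos: [0.4742, -0.3721, 0.1294]
tool_rot: [-3.14, -0.525, -0.427]
contact_force: [0.0, 0.3, -4.1]
opening: 0.0154
grip_force: 45.0
```

```bash
python3 - <<'E'
from h import *
s=robot.observe();print(s['tool_pos'],s['contact_force'],s['torque'])
b,e=optics.read_camera('scene');a,d=optics.read_camera('top')
yw=np.radians(-24.4);X=np.array([np.cos(yw),np.sin(yw)]);Y=np.array([-X[1],X[0]]);o=np.array([.4708,-.3722])
def L(P):q=P[...,:2]-o;return np.stack([q@X,q@Y,P[...,2]],-1)
T=L(cloud('top',d));m=(abs(T[...,2]-.098)<.01)&(T[...,1]>.081)&(T[...,1]<.097)&(abs(T[...,0])<.03);m[:195]=0
print('bar x',np.percentile(T[m],[1,50,99],axis=0).round(4),m.sum())
c=np.hstack([cv2.resize(a[190:250,400:470],(420,360),interpolation=cv2.INTER_CUBIC),cv2.resize(b[150:210,360:423],(380,360),interpolation=cv2.INTER_CUBIC)])
cv2.imwrite('pics/c4.png',c[...,::-1])
E
```

```text
[ 0.47423844 -0.37205105  0.12944702] [ 0.01396161  0.284686   -4.0586389 ] [0.32237664 0.56106367 0.06333144]
bar x [[-0.01    0.0814  0.0902]
 [-0.001   0.0887  0.0976]
 [ 0.0095  0.0964  0.1026]] 38
```

View pics/c4.png

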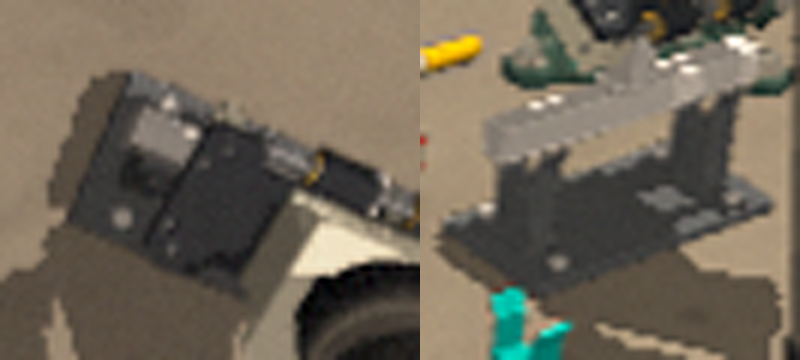

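Emit:
play_rows([
  [-0.2, 0, 0.35, 0, 0, 0, 0],
  [-0.4, 0, 0.7, 0, 0, 0, 0],
  [-0.6, 0, 1.04, 0, 0, 0, 0],
  [-0.8, 0, 1.39, 0, 0, 0, 0],
  [-1, 0, 1.73, 0, 0, 0, 0],
  [-1.15, 0, 1.99, 0, 0, 0, 0],
  [-1.15, 0, 1.99, 0, 0, 0, 0],
  [-1.15, 0, 1.99, 0, 0, 0, 0],
], squeeze=45)

```text
time: 10.9
tool_pos: [0.4743, -0.372, 0.1067]
tool_rot: [-3.14, -0.525, -0.426]
contact_force: [-0.1, 0.0, -4.4]
opening: 0.0158
grip_force: 45.0
```

Emit:
play_rows([
  [-0.05, 0, 0.09, 0, 0, 0, 0],
  [-0.08, 0, 0.14, 0, 0, 0, 0],
  [-0.1, 0, 0.18, 0, 0, 0, 0],
  [-0.13, 0, 0.22, 0, 0, 0, 0],
  [-0.13, 0, 0.22, 0, 0, 0, 0],
])

```text
time: 11.4
tool_pos: [0.4744, -0.3721, 0.1046]
tool_rot: [-3.14, -0.526, -0.426]
contact_force: [-0.7, 2.7, 0.1]
opening: 0.0159
grip_force: 45.0
```

Emit:
play_rows([
  [-0.02, 0, 0.03, 0, 0, 0, 0],
  [-0.02, 0, 0.03, 0, 0, 0, 0.2],
  [-0.02, 0, 0.03, 0, 0, 0, 0.3],
  [-0.02, 0, 0.03, 0, 0, 0, 0.45],
  [-0.02, 0, 0.03, 0, 0, 0, 0.6],
  [-0.02, 0, 0.03, 0, 0, 0, 0.6],
  [-0.02, 0, 0.03, 0, 0, 0, 0.6],
])

```text
time: 12.1
tool_pos: [0.4743, -0.372, 0.1038]
tool_rot: [-3.14, -0.525, -0.426]
contact_force: [-0.2, -0.4, 0.7]
opening: 0.0527
grip_force: 0.0
```

Emit:
play_rows([
  [0, 0, -1, 0, 0, 0, 0.6],
  [0, 0, -2.5, 0, 0, 0, 0.6],
  [0, 0, -4.5, 0, 0, 0, 0.6],
  [0, 0, -7, 0, 0, 0, 0.6],
  [0, 0, -9.5, 0, 0, 0, 0.6],
  [0, 0, -12, 0, 0, 0, 0.6],
  [0, 0, -12, 0, 0, 0, 0.6],
])

```text
time: 12.8
tool_pos: [0.419, -0.3478, 0.2111]
tool_rot: [3.139, -0.53, -0.425]
contact_force: [-1.1, -0.0, -0.2]
opening: 0.0553
grip_force: 0.0
```

```bash
python3 - <<'E'
from h import *; from kin import ik
s=robot.observe();print(s['tool_pos'],s['qpos'].round(2))
b,e=optics.read_camera('scene');a,d=optics.read_camera('wrist')
yw=np.radians(-24.4);X=np.array([np.cos(yw),np.sin(yw)]);Y=np.array([-X[1],X[0]]);o=np.array([.4708,-.3722])
def L(P):q=P[...,:2]-o;return np.stack([q@X,q@Y,P[...,2]],-1)
for n,P in(('s',cloud('scene',e)),('w',cloud('wrist',d,s))):
    T=L(P);m=(abs(T[...,2]-.073)<.006)&(abs(T[...,1])<.098)&(abs(T[...,0])<.012)
    q=T[m];f=np.polyfit(q[:,1],q[:,2],1);print(n,len(q),q.mean(0).round(4),'tilt',np.degrees(f[0]),f[1])
    m=(T[...,2]>.085)&(T[...,2]<.15)&(abs(T[...,1])<.02)&(abs(T[...,0])<.02);print('lug',T[m].min(0),T[m].max(0))
# plan for pull, lean 45
r=np.radians;yl=r(27.7);XL=np.array([np.cos(yl),np.sin(yl),0]);g=np.array([.5759,.2239,.138]);pull=g+.022*XL+[0,0,-.058]
R45=frame(yl,r(45));q=s['qpos']
pts=[('up',[.40,-.30,.26],frame(r(-20),r(35))),('m1',[.40,-.15,.26],frame(r(-5),r(38))),('m2',[.41,.0,.26],frame(r(10),r(42))),('m3',[.45,.13,.24],R45),('look',pull-.14*R45[:,2],R45),('g',pull+.002*R45[:,2],R45),('out',pull+.002*R45[:,2]-.08*XL,R45)]
for n,p,R in pts:
    q,c=ik(np.array(p),R,q,True);print(n,np.round(p,3),q.round(2),round(c,6),togo(p,R,s))
E
```

```text
[ 0.41903561 -0.34784334  0.21111316] [-0.98  0.2   1.95  0.5   0.58  0.65]
s 175 [-0.0016  0.0045  0.074 ] tilt 0.049262068722133956 0.0739531021818112
lug [-0.01842542 -0.00883621  0.08516643] [0.01956723 0.01537303 0.13775335]
w 3877 [0.0005 0.0001 0.0741] tilt -0.018671827259624584 0.0740883282259563
lug [-0.01362727 -0.00567496  0.08523665] [0.01558081 0.01035856 0.1366153 ]
up [ 0.4  -0.3   0.26] [-1.02  0.04  2.03  0.61  0.67  0.49] 0.0 (array([-0.73, -3.56, -6.1 ]), array([ 0.0433,  0.0813, -0.0641]))
m1 [ 0.4  -0.15  0.26] [-0.86 -0.13  2.22  0.74  0.69  0.3 ] 0.0 (array([ -6.07, -17.22,  -9.26]), array([ 0.1922,  0.1326, -0.2797]))
m2 [0.41 0.   0.26] [-0.53 -0.2   2.31  0.86  0.61  0.25] 0.0 (array([-10.62, -31.29, -11.95]), array([ 0.3567,  0.1978, -0.4848]))
m3 [0.45 0.13 0.24] [-0.17 -0.03  2.28  1.15  0.49 -0.03] 0.0 (array([-13.12, -44.78, -11.13]), array([ 0.5589,  0.2387, -0.7209]))
look [0.508 0.188 0.179] [ 0.04  0.23  2.22  1.72  0.31 -0.48] 0.0 (array([-13.73, -52.47,  -4.43]), array([ 0.5589,  0.2387, -0.7209]))
g [0.597 0.235 0.079] [ 0.14  0.58  2.05  2.35  0.34 -1.06] 0.0 (array([-13.48, -60.42,   7.33]), array([ 0.5589,  0.2387, -0.7209]))
out [0.526 0.198 0.079] [ 0.07  0.52  2.26  2.45  0.47 -1.24] 0.0 (array([-17.72, -54.1 ,   4.86]), array([ 0.5589,  0.2387, -0.7209]))
```

Emit:
play_rows([
  [-0.3, -1.2, -3, 0.01, 0.03, -0.02, 0.7],
  [-0.7, -3.5, -6, 0.04, 0.08, -0.06, 0.7],
  [-2, -6.5, -7, 0.08, 0.09, -0.11, 0.7],
  [-3.5, -10, -8, 0.12, 0.11, -0.17, 0.7],
  [-4.8, -13.6, -8.7, 0.155, 0.12, -0.225, 0.7],
  [-6, -17.2, -9.3, 0.19, 0.13, -0.28, 0.7],
  [-7.2, -20.7, -10, 0.23, 0.15, -0.33, 0.7],
  [-8.3, -24.2, -10.6, 0.27, 0.165, -0.38, 0.7],
  [-9.5, -27.7, -11.3, 0.315, 0.18, -0.435, 0.7],
  [-10.6, -31.3, -12, 0.357, 0.198, -0.485, 0.7],
  [-11.2, -34.7, -11.8, 0.41, 0.21, -0.545, 0.7],
  [-11.9, -38.1, -11.5, 0.46, 0.22, -0.605, 0.7],
  [-12.5, -41.5, -11.3, 0.51, 0.23, -0.665, 0.7],
  [-13.1, -44.8, -11.1, 0.559, 0.239, -0.721, 0.7],
  [-13.1, -44.8, -11.1, 0.559, 0.239, -0.721, 0.7],
  [-13.1, -44.8, -11.1, 0.559, 0.239, -0.721, 0.7],
  [-13.1, -44.8, -11.1, 0.559, 0.239, -0.721, 0.7],
])

```text
time: 14.6
tool_pos: [0.4502, 0.13, 0.2382]
tool_rot: [-3.133, -0.784, 0.477]
contact_force: [0.5, -0.5, -0.4]
opening: 0.0643
grip_force: 0.0
```

```bash
python3 - <<'E'
from h import *; from kin import ik
s=robot.observe();print(s['tool_pos'],s['tool_rot'],s['qpos'].round(2))
im,d=optics.read_camera('wrist');P=cloud('wrist',d,s)
r=np.radians;yl=r(27.7);X=np.array([np.cos(yl),np.sin(yl),0]);Y=np.array([-X[1],X[0],0]);g=np.array([.5759,.2239,.138]);pull=g+.022*X+[0,0,-.058]
Q=P-pull*[1,1,0];A=np.stack([Q@X,Q@Y,P[...,2]],-1)
m=(d>.15)&(abs(A[...,1])<.02)&(A[...,0]>-.014)&(A[...,0]<.014)&(A[...,2]>.055)&(A[...,2]<.105);v,u=np.where(m)
print(m.sum(),np.percentile(A[m],[1,50,99],axis=0).round(4) if m.any() else '')
m2=m&(A[...,2]>.092);print('fin top y',m2.sum(),A[m2].mean(0) if m2.any() else '')
R=frame(yl,r(45));q=s['qpos'];pre=pull+.002*R[:,2]-.09*X
for t in(0,.25,.5,.75,1):
    p=(1-t)*s['tool_pos']+t*pre;q,c=ik(p,R,q);print(p.round(3),q.round(2),togo(p,R,s))
for t in(.06,.03,0):
    p=pull+.002*R[:,2]-t*X;q,c=ik(p,R,q);print(p.round(3),q.round(2),togo(p,R,s))
cv2.imwrite('pics/w5.png',im[...,::-1])
E
```

```text
[0.45021437 0.12996173 0.23817179] [-3.13337567 -0.78435764  0.47729657] [-0.18 -0.02  2.28  1.16  0.5  -0.04]
416 [[-0.0097 -0.0044  0.0621]
 [-0.0067  0.002   0.0932]
 [ 0.0135  0.0095  0.0979]]
fin top y 218 [0.00129725 0.00244545 0.09613422]
[0.45  0.13  0.238] [-0.17 -0.02  2.28  1.16  0.49 -0.04] (array([0., 0., 0.]), array([-0.0039,  0.001 , -0.0044]))
[0.467 0.146 0.198] [-0.11  0.11  2.31  1.5   0.41 -0.36] (array([-1.26, -0.6 ,  4.39]), array([-0.0039,  0.001 , -0.0044]))
[0.484 0.161 0.158] [-0.05  0.24  2.32  1.9   0.39 -0.74] (array([-2.51, -1.19,  8.77]), array([-0.0039,  0.001 , -0.0044]))
[0.5   0.177 0.118] [ 0.01  0.38  2.31  2.23  0.42 -1.06] (array([-3.77, -1.79, 13.16]), array([-0.0039,  0.001 , -0.0044]))
[0.517 0.193 0.079] [ 0.05  0.51  2.28  2.46  0.49 -1.26] (array([-5.03, -2.39, 17.55]), array([-0.0039,  0.001 , -0.0044]))
[0.544 0.207 0.079] [ 0.09  0.53  2.21  2.44  0.43 -1.2 ] (array([-2.91, -2.39, 19.67]), array([-0.0039,  0.001 , -0.0044]))
[0.57  0.221 0.079] [ 0.12  0.56  2.13  2.41  0.39 -1.14] (array([-0.78, -2.39, 21.79]), array([-0.0039,  0.001 , -0.0044]))
[0.597 0.235 0.079] [ 0.14  0.58  2.05  2.35  0.34 -1.06] (array([ 1.34, -2.39, 23.9 ]), array([-0.0039,  0.001 , -0.0044]))
```

View pics/w5.png

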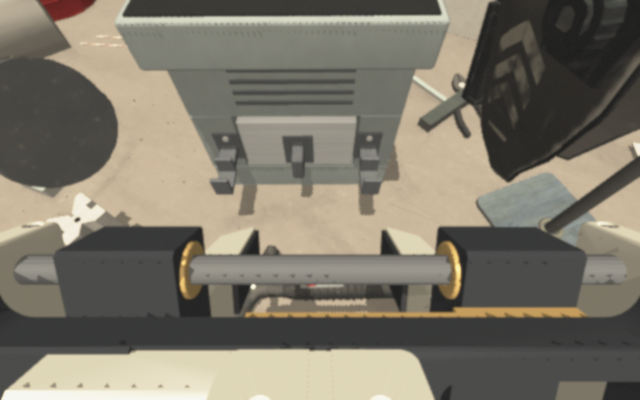

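Emit:
play_rows([
  [-0.6, -0.3, 2.2, 0, 0, 0, 0.6],
  [-1.3, -0.7, 4.4, 0, 0, 0, 0.6],
  [-1.9, -1, 6.6, 0, 0, 0, 0.6],
  [-2.5, -1.4, 8.8, 0, 0, 0, 0.6],
  [-3.1, -1.7, 11, 0, 0, 0, 0.6],
  [-3.8, -2, 13.2, 0, 0, 0, 0.6],
  [-4.4, -2.3, 15.4, 0, 0, 0, 0.6],
  [-5, -2.6, 17.5, 0, 0, -0.004, 0.6],
  [-4, -2.6, 18.6, 0, 0, -0.004, 0.6],
  [-2.9, -2.6, 19.7, 0, 0, -0.004, 0.6],
  [-1.8, -2.6, 20.8, 0, 0, -0.004, 0.6],
  [-0.8, -2.6, 21.8, 0, 0, -0.004, 0.6],
  [0, -2.6, 22.6, 0, 0, -0.004, 0.6],
  [0.7, -2.6, 23.3, 0, 0, -0.004, 0.6],
  [1.2, -2.6, 23.8, 0, 0, -0.004, 0.6],
  [1.2, -2.6, 23.8, 0, 0, -0.004, 0.6],
  [1.2, -2.6, 23.8, 0, 0, -0.004, 0.6],
])

```text
time: 16.35
tool_pos: [0.594, 0.2364, 0.0787]
tool_rot: [-3.138, -0.785, 0.484]
contact_force: [-0.5, 1.0, 0.7]
opening: 0.0551
grip_force: 0.0
```

```bash
python3 - <<'E'
from h import *
s=robot.observe();r=np.radians;yl=r(27.7);X=np.array([np.cos(yl),np.sin(yl),0]);Y=np.array([-X[1],X[0],0]);pull=np.array([.5759,.2239,.138])+.022*X+.0024*Y+[0,0,-.058]
R=frame(yl,r(45));print(s['tool_pos'],s['contact_force'],s['qpos'].round(2),togo(pull+.002*R[:,2],R,s))
E
```

```text
[0.59398027 0.23641201 0.07872007] [-0.51220008  0.98451009  0.66145861] [ 0.14  0.58  2.05  2.35  0.34 -1.06] (array([0.1 , 0.03, 0.12]), array([-0.0045,  0.0006,  0.0007]))
```

Close on the fin.

Emit:
play_rows([
  [0, 0, 0, 0, 0, 0, 0.4],
  [0, 0, 0, 0, 0, 0, 0.2],
  [0, 0, 0, 0, 0, 0, 0],
  [0, 0, 0, 0, 0, 0, 0],
  [0, 0, 0, 0, 0, 0, 0],
  [0, 0, 0, 0, 0, 0, 0],
  [0, 0, 0, 0, 0, 0, 0],
], squeeze=30)

```text
time: 17.05
tool_pos: [0.5945, 0.2362, 0.079]
tool_rot: [-3.138, -0.785, 0.484]
contact_force: [0.6, -2.4, -0.7]
opening: 0.0139
grip_force: 30.0
```

Emit:
play_rows([
  [-0.2, 0, -0.2, 0, 0, 0, 0],
  [-0.6, 0, -0.6, 0, 0, 0, 0],
  [-1.1, 0, -1.1, 0, 0, 0, 0],
  [-1.6, 0, -1.6, 0, 0, 0, 0],
  [-2.1, 0, -2.1, 0, 0, 0, 0],
  [-2.6, 0, -2.6, 0, 0, 0, 0],
  [-3.1, 0, -3.1, 0, 0, 0, 0],
  [-3.6, 0, -3.6, 0, 0, 0, 0],
  [-4.1, 0, -4.1, 0, 0, 0, 0],
  [-4.5, 0, -4.5, 0, 0, 0, 0],
  [-4.9, 0, -4.9, 0, 0, 0, 0],
  [-5.2, 0, -5.2, 0, 0, 0, 0],
  [-5.4, 0, -5.4, 0, 0, 0, 0],
  [-5.5, 0, -5.5, 0, 0, 0, 0],
  [-5.5, 0, -5.5, 0, 0, 0, 0],
])

```text
time: 18.55
tool_pos: [0.5253, 0.1999, 0.0789]
tool_rot: [-3.138, -0.785, 0.484]
contact_force: [0.9, -5.8, 1.2]
opening: 0.014
grip_force: 30.0
```

Emit:
play_rows([
  [-0.05, 0, -0.05, 0, 0, 0, 0],
  [-0.1, 0, -0.1, 0, 0, 0, 0],
  [-0.14, 0, -0.14, 0, 0, 0, 0],
  [-0.18, 0, -0.18, 0, 0, 0, 0],
  [-0.2, 0, -0.2, 0, 0, 0, 0],
  [-0.2, 0, -0.2, 0, 0, 0, 0],
])

```text
time: 19.15
tool_pos: [0.5237, 0.199, 0.079]
tool_rot: [-3.138, -0.786, 0.485]
contact_force: [7.3, -1.1, -6.0]
opening: 0.0138
grip_force: 30.0
```

Emit:
play_rows([
  [0, 0, 0, 0, 0, 0, 0.2],
  [0, 0, 0, 0, 0, 0, 0.4],
  [0, 0, 0, 0, 0, 0, 0.6],
  [0, 0, 0, 0, 0, 0, 0.6],
  [0, 0, 0, 0, 0, 0, 0.6],
  [0, 0, -1, 0, 0, 0, 0.6],
  [0, 0, -3, 0, 0, 0, 0.6],
  [0, 0, -5.5, 0, 0, 0, 0.6],
  [0, 0, -8, 0, 0, 0, 0.6],
  [0, 0, -10.5, 0, 0, 0, 0.6],
  [0, 0, -13, 0, 0, 0, 0.6],
  [0, 0, -13, 0, 0, 0, 0.6],
  [0, 0, -13, 0, 0, 0, 0.6],
  [0, 0, -13, 0, 0, 0, 0.6],
])

```text
time: 20.55
tool_pos: [0.4424, 0.1557, 0.1706]
tool_rot: [-3.137, -0.786, 0.484]
contact_force: [0.8, 0.6, 0.4]
opening: 0.055
grip_force: 0.0
```

```bash
python3 - <<'E'
from h import *
s=robot.observe();print(s['tool_pos'],s['contact_force'],s['qvel'].round(3))
im,d=optics.read_camera('wrist');P=cloud('wrist',d,s)
r=np.radians;yl=r(27.7);X=np.array([np.cos(yl),np.sin(yl),0]);Y=np.array([-X[1],X[0],0]);pull=np.array([.5759,.2239,.138])+.022*X+.0024*Y
Q=P-pull*[1,1,0];A=np.stack([Q@X,Q@Y,P[...,2]],-1)
m=(d>.12)&(abs(A[...,1])<.008)&(A[...,2]>.09)&(A[...,2]<.102)&(A[...,0]<-.02)
print('fin x from shut centre',np.percentile(A[m],[1,50,99],axis=0).round(4),m.sum())
t,e=optics.read_camera('top');T=cloud('top',e);o=np.load('pics/top0.npz')['im']
b,e=optics.read_camera('scene');T=cloud('scene',e);q=T[...,:2]-[.4708,-.3722];yw=r(-24.4);x=q@[np.cos(yw),np.sin(yw)];y=q@[-np.sin(yw),np.cos(yw)]
m=(abs(T[...,2]-.073)<.006)&(abs(y)<.098)&(abs(x)<.012);print('bar top',m.sum(),T[m][:,2].mean())
cv2.imwrite('pics/end.png',b[...,::-1])
E
```

```text
[0.44241121 0.15566637 0.17057106] [0.83884567 0.59641751 0.41929748] [ 0.005  0.014 -0.003 -0.011  0.     0.011]
fin x from shut centre [[-0.0891 -0.0072  0.0904]
 [-0.0742  0.0004  0.0966]
 [-0.0586  0.0073  0.1016]] 623
bar top 0 nan<stdin>:10: RuntimeWarning: Mean of empty slice.
  ret = ret.dtype.type(ret / rcount)
```

View pics/end.png

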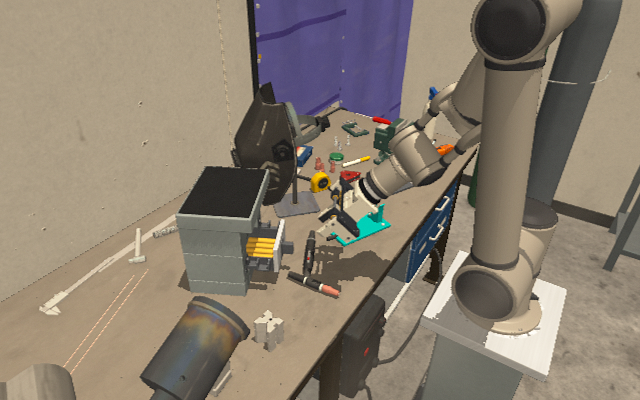

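```bash
python3 - <<'E'
from h import *
t,e=optics.read_camera('top');T=cloud('top',e);q=T[...,:2]-[.4708,-.3722];yw=np.radians(-24.4);x=q@[np.cos(yw),np.sin(yw)];y=q@[-np.sin(yw),np.cos(yw)]
m=(abs(T[...,2]-.074)<.007)&(abs(y)<.11)&(abs(x)<.014);print(m.sum(),y[m].min(),y[m].max(),x[m].mean(),T[m][:,2].mean())
if m.sum()>60: print(robot.hand_in())
E
```

```text
396 -0.09844768190413677 0.10116657250121443 -0.00017520093844041623 0.07317293700912371
the job is handed in; nothing more can be done
None
```

The job is handed in: the locking bar sits level, lug up and released, in the dark stand's forks, and the drawer is pulled to its 80 mm stop and released; I saw no contact with the vee block, tape measure or magnet, but did not re-measure them.

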